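# Move the vibration sensors to the mounting rail in reverse order

### The arm

A 7-joint arm with a two-finger parallel gripper is mounted at the origin on the work surface. World frame = base frame: x ahead of the robot, y to its left, z up, the work surface at z = 0. Lengths are in m, angles in rad, forces in N, time in s.
With the tool pointing down it reaches from about 0.425 to 0.875 m from the base axis. Payload 8.4 kg.
Tool frame: the origin (TCP) lies between the finger pads; the fingertips stand 22 mm ahead of it and the grasp point (between the pads) lies 3 mm ahead of it; z points along the fingers, y is the line along which they close (so a half turn about z gives the same grasp; the last joint's range is limited). The gripper opens to 87 mm and grips with 3 to 60 N. Pads are 19 mm wide; open, the fingers measure 117 mm over their backs; the gripper's body (75 mm by 190 mm) begins 51 mm behind the grasp point.
Start: joints at [1.111, 0.333, 0.04, 1.465, -0.013, 1.343, -0.059], TCP at [0.229, -0.608, 0.245] pointing down, gripper open.
Joint ranges: [-2.58, 2.58], [-0.38, 2.09], [-1.3, 1.39], [0.25, 2.4], [-1.5, 4.64], [0.08, 2.09], [-2.65, 2.65]. Speed limits (rad/s): [2.22, 2.22, 2.79, 2.79, 3.14, 3.14, 3.14].

### API

Orientations are given as a unit quaternion [w, x, y, z].
In Python, from cell import robot gives the robot as it stands.
- The arm moves only by the shell command python3 -m handwheel 'ROWS'. ROWS is JSON, a list of rows, each a list of 3 entries, a list of its own where there are three numbers: the turn, a rotation vector about the world's x, y, z in rad, then the shift along the world's x, y, z in mm, then the closure, from 0 (fully open) to 1 (shut). In form: [[[wx, wy, wz], [tx, ty, tz], claw], ...]. A call has 1 to 12 rows; each row shifts and turns the commanded pose from where the row before left it; what a row does not reach is not made up. A row lasts 1/10 s, in which the tool goes at most 50 mm and 8.59 degrees, less where a joint would pass 70% of its speed; a pose out of reach is approached as far as the arm can. A call with a gripper value outside its range is refused whole. The fingers move at their own pace and stop on an object; the grip force is fixed at half the most. Time passes only in rows, so rows that do not move let the fingers close. It gives the time, the measured TCP pose, the force, the opening and the grip force at its end, in the units of the state.
- robot.read_state(): the state, without advancing time (a new reading comes with each control period).
- robot.camera(name): name is "scene" or "top"; returns a dict with "frame" (400x640x3 uint8, red, green, blue), "intrinsics" (3x3 intrinsics, pixels), "rvec" (rotation vector, rad) and "tvec" (3), from world to camera coordinates, as OpenCV has them. Camera axes: x right, y down, z forward; pixel columns grow to the right and rows downward; lengths in m; the calibration is good to about 2 mm. A picture is of the moment at which its call begins. There is no depth.
- robot.job_done(): hands the job in; it is judged then, once.
The state is a dict: "time_s": time; "joint_pos": joint angles; "joint_velocities": joint speeds; "tau": joint torques, N m; "eef_pos": TCP position; "orientation": TCP orientation; "contact_force": force on the tool from outside, world axes, zero at the start; "torque": the same for the moment, N m; "width": finger opening in m; "finger_force": force on a finger pad.
Only numpy, scipy, OpenCV 4.12 (cv2) and the standard library are available. Lean on these libraries where they do the work, as an engineer would, in place of code of your own. Each camera call takes 0.05 s, during which the arm holds its last target. There are 200 camera calls.

### The job

Move the four vibration sensors from the black storage rack to the black pads of the aluminium mounting rail in reverse order: the sensor at the left end of the storage rack goes to the right end of the rail, and so on along the row, one sensor centred upright on each pad. Set each one down gently, without dropping it, and tip none over.

Things in the scene. Friction and masses are not known exactly. Their poses are not given: they have to be found in the camera images.
- red_centre (a point): centre of the red vibration sensor (half-way up, 31 mm above its foot): a loose upright round can, 36 mm in diameter and 62 mm tall, 0.16 kg or somewhat more or less, steel foot 16 mm high, red plastic body 35 mm in diameter above it, small black button 4 mm high on top; z axis up, yaw without meaning. At the start it stands on the red saucer
- yellow_centre (a point): centre of the yellow vibration sensor (half-way up, 31 mm above its foot): a loose upright round can, 36 mm in diameter and 62 mm tall, 0.16 kg or somewhat more or less, steel foot 16 mm high, yellow plastic body 35 mm in diameter above it, small black button 4 mm high on top; z axis up, yaw without meaning. At the start it stands on the yellow saucer
- green_centre (a point): centre of the green vibration sensor (half-way up, 31 mm above its foot): a loose upright round can, 36 mm in diameter and 62 mm tall, 0.16 kg or somewhat more or less, steel foot 16 mm high, green plastic body 35 mm in diameter above it, small black button 4 mm high on top; z axis up, yaw without meaning. At the start it stands on the green saucer
- blue_centre (a point): centre of the blue vibration sensor (half-way up, 31 mm above its foot): a loose upright round can, 36 mm in diameter and 62 mm tall, 0.16 kg or somewhat more or less, steel foot 16 mm high, blue plastic body 35 mm in diameter above it, small black button 4 mm high on top; z axis up, yaw without meaning. At the start it stands on the blue saucer
- saucer_red: flat red disc, 54 mm in diameter, 6 mm thick, fixed on the storage rack; origin at the centre of its underside, 12 mm above the table. It always carries the red sensor at the start and stays put, so it shows afterwards where that sensor came from
- saucer_yellow: flat yellow disc, 54 mm in diameter, 6 mm thick, fixed on the storage rack; origin at the centre of its underside, 12 mm above the table. It always carries the yellow sensor at the start and stays put, so it shows afterwards where that sensor came from
- saucer_green: flat green disc, 54 mm in diameter, 6 mm thick, fixed on the storage rack; origin at the centre of its underside, 12 mm above the table. It always carries the green sensor at the start and stays put, so it shows afterwards where that sensor came from
- saucer_blue: flat blue disc, 54 mm in diameter, 6 mm thick, fixed on the storage rack; origin at the centre of its underside, 12 mm above the table. It always carries the blue sensor at the start and stays put, so it shows afterwards where that sensor came from
- storage: storage rack: fixed black plastic bar 70 mm (its x) by 320 mm (its y), 12 mm thick, with 26 mm high, 8 mm thick end cheeks, origin at the centre of its underside on the table; the four saucers lie in a row on it at y = -120, -40, +40, +120 mm in an order that changes. +y points to the robot's left, +x away from the robot, turned by up to 9 degrees
- rail: mounting rail: fixed bright aluminium bar 75 mm (its x) by 340 mm (its y), 20 mm thick, origin at the centre of its underside on the table; four black round pads, 50 mm in diameter, standing 4 mm proud (flat tops 24 mm above the table), centred at x = 0, y = -120, -40, +40, +120 mm. +y points to the robot's left, +x away from the robot, turned by up to 9 degrees. The rail may lie nearer to the robot than the storage rack or farther off

How it is judged:
At the end, for the whole second after the job is handed in: All four sensors at rest and upright (0.1 rad) on the rail's pads, within 12 mm of the pad's centre along either axis of the rail, height within 4 mm, in reverse order: where a saucer lies at y on the storage rack, the sensor of its colour stands at -y on the rail (((y of saucer_red in the frame of storage between -0.14 and -0.1 m and y of red_centre in the frame of rail between 0.108 and 0.132 m) or (y of saucer_red in the frame of storage between -0.06 and -0.02 m and y of red_centre in the frame of rail between 0.028 and 0.052 m) or (y of saucer_red in the frame of storage between 0.02 and 0.06 m and y of red_centre in the frame of rail between -0.052 and -0.028 m) or (y of saucer_red in the frame of storage between 0.1 and 0.14 m and y of red_centre in the frame of rail between -0.132 and -0.108 m)) and x of red_centre in the frame of rail between -0.012 and 0.012 m and z of red_centre in the frame of rail between 0.051 and 0.059 m and angle between each of red_centre, yellow_centre, green_centre, blue_centre's own z axis and vertical below 0.1 rad and linear speed of each of sensor_red, sensor_yellow, sensor_green, sensor_blue below 0.02 m/s and ((y of saucer_yellow in the frame of storage between -0.14 and -0.1 m and y of yellow_centre in the frame of rail between 0.108 and 0.132 m) or (y of saucer_yellow in the frame of storage between -0.06 and -0.02 m and y of yellow_centre in the frame of rail between 0.028 and 0.052 m) or (y of saucer_yellow in the frame of storage between 0.02 and 0.06 m and y of yellow_centre in the frame of rail between -0.052 and -0.028 m) or (y of saucer_yellow in the frame of storage between 0.1 and 0.14 m and y of yellow_centre in the frame of rail between -0.132 and -0.108 m)) and x of yellow_centre in the frame of rail between -0.012 and 0.012 m and z of yellow_centre in the frame of rail between 0.051 and 0.059 m and ((y of saucer_green in the frame of storage between -0.14 and -0.1 m and y of green_centre in the frame of rail between 0.108 and 0.132 m) or (y of saucer_green in the frame of storage between -0.06 and -0.02 m and y of green_centre in the frame of rail between 0.028 and 0.052 m) or (y of saucer_green in the frame of storage between 0.02 and 0.06 m and y of green_centre in the frame of rail between -0.052 and -0.028 m) or (y of saucer_green in the frame of storage between 0.1 and 0.14 m and y of green_centre in the frame of rail between -0.132 and -0.108 m)) and x of green_centre in the frame of rail between -0.012 and 0.012 m and z of green_centre in the frame of rail between 0.051 and 0.059 m and ((y of saucer_blue in the frame of storage between -0.14 and -0.1 m and y of blue_centre in the frame of rail between 0.108 and 0.132 m) or (y of saucer_blue in the frame of storage between -0.06 and -0.02 m and y of blue_centre in the frame of rail between 0.028 and 0.052 m) or (y of saucer_blue in the frame of storage between 0.02 and 0.06 m and y of blue_centre in the frame of rail between -0.052 and -0.028 m) or (y of saucer_blue in the frame of storage between 0.1 and 0.14 m and y of blue_centre in the frame of rail between -0.132 and -0.108 m)) and x of blue_centre in the frame of rail between -0.012 and 0.012 m and z of blue_centre in the frame of rail between 0.051 and 0.059 m); the robot touches nothing.
It fails at once if a sensor comes down hard on the rail: it moves faster than 0.7 m/s less than about 25 mm above its pad ((x of red_centre in the frame of rail between -0.04 and 0.04 m and y of red_centre in the frame of rail between -0.17 and 0.17 m and z of red_centre in the frame of rail below 0.08 m and linear speed of sensor_red above 0.7 m/s) or (x of yellow_centre in the frame of rail between -0.04 and 0.04 m and y of yellow_centre in the frame of rail between -0.17 and 0.17 m and z of yellow_centre in the frame of rail below 0.08 m and linear speed of sensor_yellow above 0.7 m/s) or (x of green_centre in the frame of rail between -0.04 and 0.04 m and y of green_centre in the frame of rail between -0.17 and 0.17 m and z of green_centre in the frame of rail below 0.08 m and linear speed of sensor_green above 0.7 m/s) or (x of blue_centre in the frame of rail between -0.04 and 0.04 m and y of blue_centre in the frame of rail between -0.17 and 0.17 m and z of blue_centre in the frame of rail below 0.08 m and linear speed of sensor_blue above 0.7 m/s)).
It fails at once if a sensor is tipped over (more than 0.8 rad) (angle between any of red_centre, yellow_centre, green_centre, blue_centre's own z axis and vertical above 0.8 rad).
It also fails if it takes over 93 s, if anything falls off the work surface, if the arm or the gripper's body presses on something with over 40 N, if the wrist force passes 120 N, or if a joint passes its speed limit or range.

## Working session

There is one attempt and no reset: what is moved stays moved. The work goes in short steps, Python scripts to look and compute and a shell command to move; the robot and the scene stay as the last step left them, time stands still between calls to the robot, and variables do not carry over. Pictures are saved under pics/ and viewed, at most 14 in all, crops included, and the job is handed in when it is done.

```bash
mkdir -p pics; ls; python3 - <<'E'
from cell import robot
import cv2
s=robot.read_state();print(s)
for n in("scene","top"):
    c=robot.camera(n);cv2.imwrite(f"pics/{n}0.png",c["frame"][:,:,::-1]);print(n,c["intrinsics"],c["rvec"],c["tvec"])
E
```

```text
pics
{'time_s': 0.0, 'joint_pos': array([ 1.11080551,  0.33394174,  0.03986261,  1.46624353, -0.01334541,
        1.34332984, -0.05851418]), 'joint_velocities': array([ 0.00221513,  0.00026687, -0.00031896, -0.00127578,  0.00093908,
        0.00108605, -0.0014065 ]), 'tau': array([ 5.72407371e-04, -6.56362581e+01,  1.33546539e+00, -4.03809822e+01,
       -5.98345581e-02,  4.47144115e-02,  1.81330838e-04]), 'eef_pos': array([ 0.22927062, -0.60776115,  0.24365277]), 'orientation': array([-7.96930281e-04,  9.83773216e-01,  1.79414528e-01, -2.28084568e-04]), 'contact_force': array([-0.09539022,  0.22005841, -0.09970782]), 'torque': array([-0.01611904,  0.03140997, -0.03468732]), 'finger_force': 0.0, 'width': 0.08690156871579129}
scene [[444.42906487   0.         317.96897645]
 [  0.         444.42906487 200.89497035]
 [  0.           0.           1.        ]] [ 1.48556105  1.75306938 -0.96845526] [ 0.09265237 -0.24328781  1.29470812]
top [[511.47738535   0.         310.80915832]
 [  0.         511.47738535 196.86746704]
 [  0.           0.           1.        ]] [ 2.14276282 -2.13521277  0.11670349] [-0.0186725   0.58058049  0.85421653]
```

View pics/scene0.png

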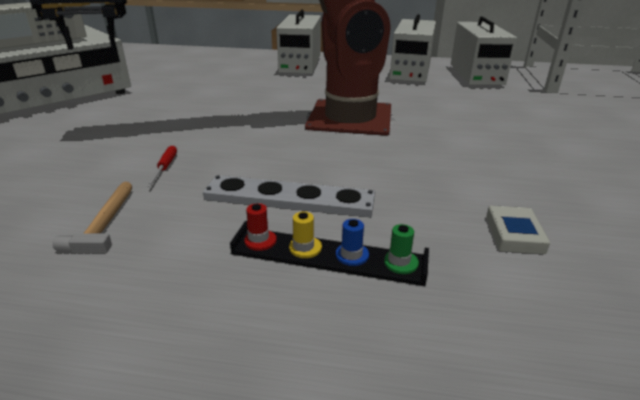

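View pics/top0.png

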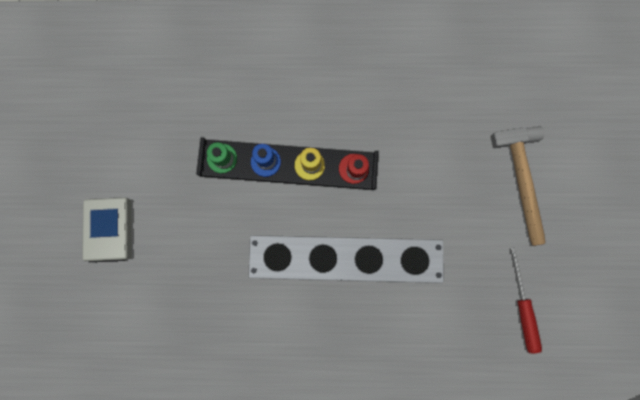

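The top view has the robot below the image, with its left on the image's left. The sensors are green (218,155), blue (264,155), yellow (310,160) and red (356,167). The rail pads are at (277,257), (322,258), (369,259) and (415,260), and the rail is nearer the robot. So green goes to the pad at x=415, blue to 369, yellow to 322 and red to 277.

```bash
cat > h.py <<'E'
import numpy as np, cv2
from cell import robot
HUE={'red':(172,8),'yellow':(20,35),'green':(50,85),'blue':(105,130)}
def ray(c,uv,z):
    R=cv2.Rodrigues(np.array(c["rvec"]))[0];C=-R.T@np.array(c["tvec"])
    d=R.T@np.linalg.inv(c["intrinsics"])@np.array([uv[0],uv[1],1.])
    return C+d*(z-C[2])/d[2]
def colour(c,k):
    h,s,v=cv2.split(cv2.cvtColor(c["frame"],cv2.COLOR_RGB2HSV));a,b=HUE[k]
    m=(((h>=a)&(h<=b)) if a<b else ((h>=a)|(h<=b)))&(s>120)&(v>40)
    return m.astype(np.uint8),v
def buttons(c,z=.080,roi=None):
    out={}
    for k in HUE:
        m,v=colour(c,k)
        if roi is not None: m=m*roi
        cs=cv2.findContours(m,cv2.RETR_EXTERNAL,cv2.CHAIN_APPROX_NONE)[0]
        ct=[]
        for q in cs:
            if not 150<cv2.contourArea(q)<3000: continue
            f=np.zeros_like(m);cv2.drawContours(f,[q],-1,1,-1)
            hole=((f>0)&(m==0)&(v<75)).astype(np.uint8)
            n,l,st,ce=cv2.connectedComponentsWithStats(hole)
            if n>1:
                i=1+np.argmax(st[1:,4]);ct.append((st[i,4],ce[i],cv2.contourArea(q)))
        out[k]=[(int(a),ce.round(1),ar,ray(c,ce,z).round(4)) for a,ce,ar in ct]
    return out
def pads(c,z=.024):
    f=cv2.cvtColor(c["frame"],cv2.COLOR_RGB2HSV)[:,:,2]
    m=(f<70).astype(np.uint8);r=[]
    for q in cv2.findContours(m,cv2.RETR_LIST,cv2.CHAIN_APPROX_NONE)[0]:
        a=cv2.contourArea(q)
        if 200<a<1500 and len(q)>5:
            e=cv2.fitEllipse(q)
            if a/(np.pi*e[1][0]*e[1][1]/4)>.9: r.append((a,np.round(e[0],1),np.round(e[1],1),ray(c,e[0],z).round(4)))
    return r
E
python3 - <<'E'
from h import *
for n in("top","scene"):
    c=robot.camera(n);R=cv2.Rodrigues(c["rvec"])[0];print(n,-R.T@c["tvec"])
    for k,v in buttons(c).items(): print(k,v)
    for p in pads(c): print(p)
    for k in HUE:
        m,_=colour(c,k);print(k,[cv2.boundingRect(q) for q in cv2.findContours(m,0,2)[0] if cv2.contourArea(q)>60])
E
```

```text
top [ 0.46015148 -0.04035021  0.92398091]
red [(49, array([358.1, 163.7]), 697.5, array([ 0.6313, -0.0967,  0.08  ]))]
yellow [(41, array([310. , 156.9]), 721.0, array([ 0.6431, -0.016 ,  0.08  ]))]
green [(90, array([228.3, 161.6]), 654.5, array([0.635, 0.122, 0.08 ]))]
blue [(51, array([261.8, 152.7]), 742.0, array([0.6503, 0.0656, 0.08  ]))]
(550.5, array([414.5, 260.2]), array([26.1, 27. ]), array([ 0.472 , -0.1971,  0.024 ]))
(534.0, array([368.4, 259.1]), array([25.9, 26.3]), array([ 0.4734, -0.1172,  0.024 ]))
(526.0, array([322.6, 258.1]), array([25.7, 26.2]), array([ 0.4749, -0.0375,  0.024 ]))
(522.0, array([277. , 256.9]), array([25.7, 26. ]), array([0.4765, 0.0424, 0.024 ]))
(808.0, array([353.3, 167.8]), array([31.3, 33. ]), array([ 0.6352, -0.0918,  0.024 ]))
(802.0, array([220.5, 157.2]), array([31. , 33.2]), array([0.6547, 0.1472, 0.024 ]))
red [(518, 300, 23, 53), (339, 154, 30, 30)]
yellow [(294, 148, 31, 32)]
green [(207, 143, 30, 30)]
blue [(91, 210, 26, 27), (250, 144, 31, 33)]
scene [1.2286714  0.10047411 0.47361807]
red [(11, array([384.6, 129.1]), 1019.0, arra
[... 637 characters left out ...]
ray([28.7, 68. ]), array([15.5, 34.3]), array([-0.2153, -1.197 ,  0.024 ]))
(340.0, array([66.6, 61.9]), array([14.9, 31.4]), array([-0.3185, -1.1174,  0.024 ]))
(476.0, array([494.1,  50.7]), array([16.2, 41.2]), array([-0.8309,  0.5383,  0.024 ]))
(457.0, array([411.,  47.]), array([15.8, 40.8]), array([-0.8298,  0.1867,  0.024 ]))
(401.0, array([294.4,  40.6]), array([15. , 37.8]), array([-0.8527, -0.3414,  0.024 ]))
red [(244, 231, 33, 20), (247, 204, 20, 30), (158, 146, 18, 24), (306, 104, 84, 31), (102, 75, 11, 9), (324, 29, 10, 23), (329, 0, 60, 97)]
yellow [(288, 211, 35, 48), (42, 3, 44, 5)]
green [(384, 253, 35, 21), (390, 225, 24, 32)]
blue [(335, 220, 35, 46), (504, 218, 32, 15)]
```

```bash
python3 - <<'E'
from h import *
c=robot.camera("top")
P=[]
for k in('green','blue','yellow','red'):
    m,_=colour(c,k);m[:,:150]=0;m[250:]=0
    q=max(cv2.findContours(m,0,1)[0],key=cv2.contourArea)[:,0].astype(float)
    # saucer: the side of the outline away from the lean (below); fit circle radius known by 3 robust rounds
    p=np.array([q[:,0].mean(),q[:,1].max()-15.])
    w=q[q[:,1]>np.median(q[:,1])]
    for _ in range(2):
        A=np.c_[2*w,np.ones(len(w))];s=np.linalg.lstsq(A,(w**2).sum(1),rcond=None)[0]
        r=np.sqrt(s[2]+s[0]**2+s[1]**2)
        d=abs(np.hypot(*(w-s[:2]).T)-r);w=w[d<1.]
    P.append(ray(c,s[:2],.018)[:2]);print(k,s[:2],r,P[-1])
    # body top, coloured ring round the button, at z .076: dark compact blob near expected place
P=np.array(P);t=np.array([120,40,-40,-120])/1e3
a=(P*t[:,None]).sum(0)/(t**2).sum();print("dir",a,np.hypot(*a),"ctr",P.mean(0),"yaw",np.degrees(np.arctan2(-a[0],a[1])))
a/=np.hypot(*a);print((P.mean(0)+t[:,None]*a).round(4))
big=cv2.resize(c["frame"][130:200,190:390],None,fx=4,fy=4,interpolation=cv2.INTER_CUBIC);cv2.imwrite("pics/crop.png",big[:,:,::-1])
E
```

```text
green [221.351862   157.50833408] 14.19533765291664 [0.65535861 0.14680744]
blue [265.10216705 161.19309031] 14.877769952043717 [0.64853169 0.0670348 ]
yellow [309.18432212 164.40958157] 15.050905014655418 [ 0.64260925 -0.01281129]
red [353.36696558 168.10489152] 14.79114842203301 [ 0.63584835 -0.09233049]
dir [0.08056654 0.99657486] 0.9998261911946498 ctr [0.64558697 0.02717512] yaw -4.621936017754551
[[ 0.6553  0.1468]
 [ 0.6488  0.067 ]
 [ 0.6424 -0.0127]
 [ 0.6359 -0.0924]]
```

View pics/crop.png

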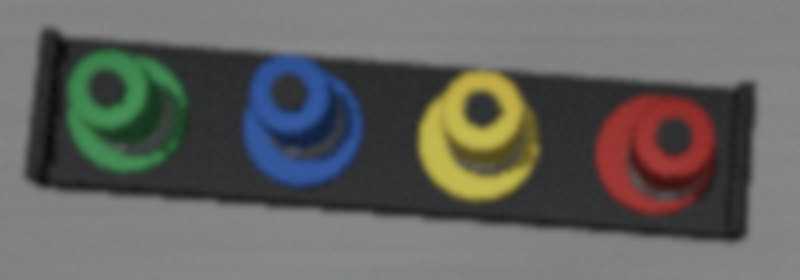

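```bash
cat >> h.py <<'E'
def dark(c,uv,r=5):
    u,v=map(int,uv);g=cv2.cvtColor(c["frame"],cv2.COLOR_RGB2HSV)[:,:,2].astype(float)[v-r:v+r+1,u-r:u+r+1]
    w=np.clip(np.median(g)-15-g,0,None);n,l,st,ce=cv2.connectedComponentsWithStats((w>0).astype(np.uint8))
    i=1+np.argmax(st[1:,4]);w=w*(l==i);yy,xx=np.mgrid[-r:r+1,-r:r+1]
    return np.array([u+(w*xx).sum()/w.sum(),v+(w*yy).sum()/w.sum()])
def tri(c1,p1,c2,p2):
    M=[c["intrinsics"]@np.c_[cv2.Rodrigues(c["rvec"])[0],c["tvec"]] for c in(c1,c2)]
    X=cv2.triangulatePoints(M[0],M[1],np.array(p1,float).reshape(2,1),np.array(p2,float).reshape(2,1));return (X[:3]/X[3]).ravel()
E
python3 - <<'E'
from h import *
t=robot.camera("top");s=robot.camera("scene")
for k,a,b in(('green',(218,152),(402,229)),('blue',(262,153),(353,223)),('yellow',(310,157),(303,215)),('red',(358,164),(257,207))):
    p=dark(t,a);q=dark(s,b);print(k,p.round(1),q.round(1),ray(t,p,.08).round(4),ray(s,q,.08).round(4),tri(t,p,s,q).round(4))
f=cv2.resize(s["frame"][195:285,225:435],None,fx=3.8,fy=3.8,interpolation=cv2.INTER_CUBIC);cv2.imwrite("pics/crop2.png",f[:,:,::-1])
E
```

```text
green [216.4 151.7] [402.9 228.5] [0.652  0.1428 0.08  ] [0.6571 0.1436 0.08  ] [0.6527 0.1436 0.0769]
blue [261.9 152.8] [353.  222.9] [0.6502 0.0653 0.08  ] [0.655  0.0666 0.08  ] [0.6508 0.0659 0.077 ]
yellow [310.1 156.9] [302.7 215.4] [ 0.643  -0.0162  0.08  ] [ 0.6478 -0.0147  0.08  ] [ 0.6436 -0.0159  0.0771]
red [358.1 163.8] [255.9 206.8] [ 0.6312 -0.0967  0.08  ] [ 0.6361 -0.0952  0.08  ] [ 0.6318 -0.0968  0.0772]
```

View pics/crop2.png

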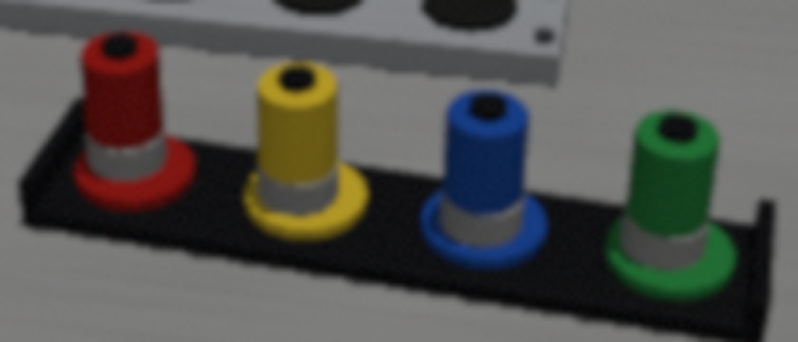

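The sensors stand a few mm off-centre on their saucers. Both views agree to within 5 mm, and the button height comes out near 77 mm against the expected 80. I'll grasp at the button positions, closing along world x so the neighbours stay clear. First I go above green (0.6535, 0.1435).

```bash
python3 -m handwheel '[[[0,0,0.06],[21,38,-3],0],[[0,0,0.06],[21,38,-3],0],[[0,0,0.06],[21,38,-3],0],[[0,0,0.06],[21,38,-3],0],[[0,0,0.06],[21,38,-3],0],[[0,0,0.06],[21,38,-3],0],[[0,0,0.06],[21,38,-3],0],[[0,0,0.06],[21,38,-3],0],[[0,0,0.06],[21,38,-3],0],[[0,0,0.06],[21,38,-3],0],[[0,0,0.06],[21,38,-3],0],[[0,0,0.06],[21,38,-3],0]]'
python3 -m handwheel '[[[0,0,0.06],[21,38,-3],0],[[0,0,0.06],[21,38,-3],0],[[0,0,0.06],[21,38,-3],0],[[0,0,0.06],[21,38,-3],0],[[0,0,0.06],[21,38,-3],0],[[0,0,0.06],[21,38,-3],0],[[0,0,0.06],[21,30,-3],0],[[0,0,0.07],[21,20,-3],0],[[0,0,0],[5,0,0],0],[[0,0,0],[0,0,0],0],[[0,0,0],[0,0,0],0]]'
```

```text
time_s: 1.55
eef_pos: [0.4821, -0.1506, 0.2088]
orientation: [0.0, 0.857, 0.515, 0.0]
contact_force: [0.6, -0.1, -0.0]
width: 0.0869
finger_force: 0.0
time_s: 2.65
eef_pos: [0.6542, 0.1245, 0.1845]
orientation: [0.0, 0.708, 0.706, -0.0]
contact_force: [-0.2, -1.2, 0.8]
width: 0.0874
finger_force: 0.0
```

```bash
python3 -m handwheel '[[[0,0,0],[-1,19,0],0],[[0,0,0],[0,0,-25],0],[[0,0,0],[0,0,-25],0],[[0,0,0],[0,0,-25],0],[[0,0,0],[0,0,-25],0],[[0,0,0],[0,0,-15],0],[[0,0,0],[0,0,-10],0],[[0,0,0],[0,0,0],0],[[0,0,0],[0,0,0],0]]'
python3 -m handwheel '[[[0,0,0],[0,0,0],1],[[0,0,0],[0,0,0],1],[[0,0,0],[0,0,0],1],[[0,0,0],[0,0,0],1],[[0,0,0],[0,0,0],1],[[0,0,0],[0,0,0],1],[[0,0,0],[0,0,0],1],[[0,0,0],[0,0,0],1],[[0,0,0],[0,0,0],1],[[0,0,0],[0,0,0],1]]'
```

```text
time_s: 3.55
eef_pos: [0.6539, 0.1449, 0.0606]
orientation: [0.0, 0.707, 0.707, 0.0]
contact_force: [1.1, 0.6, 0.6]
width: 0.0869
finger_force: 0.0
time_s: 4.55
eef_pos: [0.6535, 0.1449, 0.0595]
orientation: [-0.0, 0.707, 0.707, 0.0]
contact_force: [0.7, 0.1, -0.3]
width: 0.034
finger_force: 30.0
```

```bash
python3 -m handwheel '[[[0,0,0],[0,0,5],1],[[0,0,0],[0,0,10],1],[[0,0,0],[0,0,25],1],[[0,0,0],[0,0,30],1],[[0,0,0],[0,0,25],1],[[0,0,0],[0,0,10],1],[[0,0,0],[-10,-20,0],1],[[0,0,0],[-20,-35,0],1],[[0,0,0],[-20,-40,0],1],[[0,0,0],[-20,-40,0],1],[[0,0,0],[-20,-40,0],1],[[0,0,0],[-20,-40,0],1]]'
python3 -m handwheel '[[[0,0,0],[-20,-40,0],1],[[0,0,0],[-20,-35,0],1],[[0,0,0],[-20,-30,0],1],[[0,0,0],[-10,-20,0],1],[[0,0,0],[0,0,0],1],[[0,0,0],[0,0,0],1],[[0,0,0],[0,0,0],1]]'
```

```text
time_s: 5.75
eef_pos: [0.5421, -0.0716, 0.1643]
orientation: [-0.0, 0.707, 0.707, -0.0]
contact_force: [0.7, -1.0, -1.3]
width: 0.0346
finger_force: 30.0
time_s: 6.45
eef_pos: [0.4739, -0.1939, 0.1645]
orientation: [-0.0, 0.707, 0.708, 0.0]
contact_force: [-1.2, 0.7, -1.7]
width: 0.0344
finger_force: 29.9
```

```bash
python3 -m handwheel '[[[0,0,0],[-1,-1,-10],1],[[0,0,0],[0,0,-25],1],[[0,0,0],[0,0,-25],1],[[0,0,0],[0,0,-15],1],[[0,0,0],[0,0,-10],1],[[0,0,0],[0,0,-6],1],[[0,0,0],[0,0,-3],1],[[0,0,0],[0,0,-2],1],[[0,0,0],[0,0,-1],1],[[0,0,0],[0,0,0],1],[[0,0,0],[0,0,0],1]]'
```

```text
time_s: 7.55
eef_pos: [0.4727, -0.1963, 0.0679]
orientation: [0.0, 0.707, 0.707, 0.0]
contact_force: [0.2, 0.0, -1.1]
width: 0.0345
finger_force: 29.9
```

```bash
python3 -m handwheel '[[[0,0,0],[0,0,-1],1],[[0,0,0],[0,0,-1],1],[[0,0,0],[0,0,0],1],[[0,0,0],[0,0,0],1]]'
```

```text
time_s: 7.95
eef_pos: [0.4724, -0.1961, 0.0655]
orientation: [-0.0, 0.707, 0.707, -0.0]
contact_force: [-0.6, -0.5, -1.1]
width: 0.0346
finger_force: 29.9
```

```bash
python3 -m handwheel '[[[0,0,0],[0,0,0],0.5],[[0,0,0],[0,0,0],0.3],[[0,0,0],[0,0,0],0],[[0,0,0],[0,0,0],0],[[0,0,0],[0,0,0],0],[[0,0,0],[0,0,0],0],[[0,0,0],[0,0,15],0],[[0,0,0],[0,0,30],0],[[0,0,0],[0,0,30],0],[[0,0,0],[0,0,25],0],[[0,0,0],[10,20,0],0],[[0,0,0],[20,30,0],0]]'
python3 -m handwheel '[[[0,0,0],[25,35,0],0],[[0,0,0],[25,35,0],0],[[0,0,0],[25,35,0],0],[[0,0,0],[25,35,0],0],[[0,0,0],[25,35,0],0],[[0,0,0],[20,27,0],0],[[0,0,0],[4,10,0],0],[[0,0,0],[0,0,0],0],[[0,0,0],[0,0,0],0]]'
python3 - <<'E'
from h import *
s=robot.camera("scene");t=robot.camera("top")
cv2.imwrite("pics/a1.png",np.hstack([s["frame"][120:320,130:530],t["frame"][100:300,150:550]])[:,:,::-1])
E
```

```text
time_s: 9.15
eef_pos: [0.5024, -0.1479, 0.1678]
orientation: [0.001, 0.709, 0.706, -0.0]
contact_force: [1.0, -0.1, -0.1]
width: 0.0868
finger_force: 0.0
time_s: 10.05
eef_pos: [0.6511, 0.0645, 0.166]
orientation: [0.0, 0.707, 0.707, -0.0]
contact_force: [-0.0, -0.4, 0.1]
width: 0.0871
finger_force: 0.0
```

View pics/a1.png

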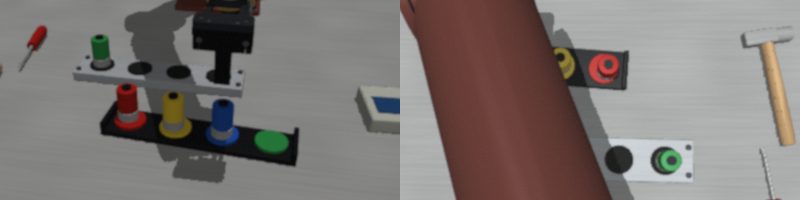

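Green stands upright on the rail's right-end pad, at crop px (100,50) in scene and (667,160) in top. The gripper is above blue, so I descend on it.

```bash
python3 -m handwheel '[[[0,0,0],[0,2,-15],0],[[0,0,0],[0,0,-25],0],[[0,0,0],[0,0,-25],0],[[0,0,0],[0,0,-20],0],[[0,0,0],[0,0,-12],0],[[0,0,0],[0,0,-9],0],[[0,0,0],[0,0,0],0],[[0,0,0],[0,0,0],0]]'
python3 -m handwheel '[[[0,0,0],[0,0,0],1],[[0,0,0],[0,0,0],1],[[0,0,0],[0,0,0],1],[[0,0,0],[0,0,0],1],[[0,0,0],[0,0,0],1],[[0,0,0],[0,0,0],1],[[0,0,0],[0,0,0],1],[[0,0,0],[0,0,0],1],[[0,0,0],[0,0,0],1]]'
```

```text
time_s: 10.95
eef_pos: [0.6518, 0.0679, 0.0602]
orientation: [0.0, 0.707, 0.707, 0.0]
contact_force: [0.1, -0.1, -0.3]
width: 0.0869
finger_force: 0.0
time_s: 11.85
eef_pos: [0.6516, 0.0679, 0.0596]
orientation: [0.0, 0.707, 0.707, 0.0]
contact_force: [0.9, 0.2, -0.1]
width: 0.034
finger_force: 30.0
```

```bash
python3 -m handwheel '[[[0,0,0],[0,0,5],1],[[0,0,0],[0,0,10],1],[[0,0,0],[0,0,25],1],[[0,0,0],[0,0,30],1],[[0,0,0],[0,0,25],1],[[0,0,0],[0,0,10],1],[[0,0,0],[-15,-15,0],1],[[0,0,0],[-25,-25,0],1],[[0,0,0],[-30,-30,0],1],[[0,0,0],[-30,-30,0],1],[[0,0,0],[-30,-30,0],1],[[0,0,0],[-25,-30,0],1]]'
python3 -m handwheel '[[[0,0,0],[-15,-15,0],1],[[0,0,0],[-6,-8,0],1],[[0,0,0],[0,0,0],1],[[0,0,0],[0,0,0],1],[[0,0,0],[0,0,-10],1],[[0,0,0],[0,0,-25],1],[[0,0,0],[0,0,-25],1],[[0,0,0],[0,0,-15],1],[[0,0,0],[0,0,-10],1],[[0,0,0],[0,0,-5],1],[[0,0,0],[0,0,0],1],[[0,0,0],[0,0,0],1]]'
```

```text
time_s: 13.05
eef_pos: [0.4943, -0.0932, 0.1641]
orientation: [-0.0, 0.707, 0.707, -0.0]
contact_force: [-0.1, -0.7, -2.6]
width: 0.0344
finger_force: 29.9
time_s: 14.25
eef_pos: [0.476, -0.115, 0.0751]
orientation: [0.0, 0.707, 0.707, 0.0]
contact_force: [0.0, 0.1, -1.6]
width: 0.0344
finger_force: 29.9
```

```bash
python3 -m handwheel '[[[0,0,0],[-1,0,-4],1],[[0,0,0],[0,0,-3],1],[[0,0,0],[0,0,-1],1],[[0,0,0],[0,0,-1],1],[[0,0,0],[0,0,0],1],[[0,0,0],[0,0,0],1]]'
```

```text
time_s: 14.85
eef_pos: [0.4745, -0.1152, 0.0656]
orientation: [0.0, 0.707, 0.707, 0.0]
contact_force: [0.6, -0.2, -1.8]
width: 0.034
finger_force: 29.9
```

```bash
python3 -m handwheel '[[[0,0,0],[0,0,0],0.5],[[0,0,0],[0,0,0],0.3],[[0,0,0],[0,0,0],0],[[0,0,0],[0,0,0],0],[[0,0,0],[0,0,0],0],[[0,0,0],[0,0,0],0],[[0,0,0],[0,0,15],0],[[0,0,0],[0,0,30],0],[[0,0,0],[0,0,30],0],[[0,0,0],[0,0,25],0],[[0,0,0],[10,10,0],0],[[0,0,0],[25,15,0],0]]'
python3 -m handwheel '[[[0,0,0],[35,20,0],0],[[0,0,0],[35,20,0],0],[[0,0,0],[35,20,0],0],[[0,0,0],[20,10,0],0],[[0,0,0],[10,5,0],0],[[0,0,0],[0,0,-15],0],[[0,0,0],[0,0,0],0],[[0,0,0],[0,0,0],0]]'
```

```text
time_s: 16.05
eef_pos: [0.5092, -0.0914, 0.1667]
orientation: [0.001, 0.708, 0.706, -0.0]
contact_force: [-0.0, 0.1, 0.1]
width: 0.0868
finger_force: 0.0
time_s: 16.85
eef_pos: [0.6431, -0.0164, 0.1497]
orientation: [-0.0, 0.708, 0.707, -0.001]
contact_force: [0.3, -1.3, -0.6]
width: 0.087
finger_force: 0.0
```

```bash
python3 - <<'E'
from h import *
s=robot.camera("scene");t=robot.camera("top")
cv2.imwrite("pics/a2.png",np.hstack([s["frame"][120:320,130:530],t["frame"][100:300,150:550]])[:,:,::-1])
E
```

```text
(no output)
```

View pics/a2.png

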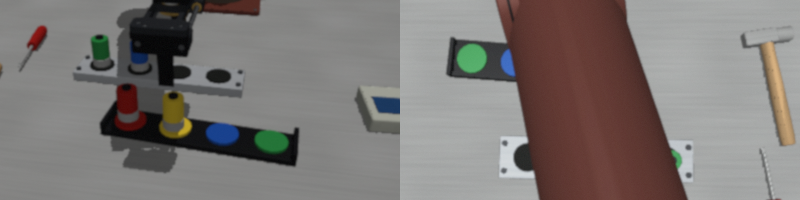

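Green (100,50) and blue (139,55) stand upright on the first two pads, counted from the scene view's left. The gripper is above yellow, so I descend by 90 mm.

```bash
python3 -m handwheel '[[[0,0,0],[1,0,-15],0],[[0,0,0],[0,0,-25],0],[[0,0,0],[0,0,-25],0],[[0,0,0],[0,0,-15],0],[[0,0,0],[0,0,-10],0],[[0,0,0],[0,0,0],0],[[0,0,0],[0,0,0],0]]'
python3 -m handwheel '[[[0,0,0],[0,0,0],1],[[0,0,0],[0,0,0],1],[[0,0,0],[0,0,0],1],[[0,0,0],[0,0,0],1],[[0,0,0],[0,0,0],1],[[0,0,0],[0,0,0],1],[[0,0,0],[0,0,0],1],[[0,0,0],[0,0,0],1],[[0,0,0],[0,0,0],1]]'
```

```text
time_s: 17.65
eef_pos: [0.6459, -0.015, 0.0612]
orientation: [0.0, 0.707, 0.707, 0.0]
contact_force: [-0.2, -0.1, 0.4]
width: 0.0866
finger_force: 0.0
time_s: 18.55
eef_pos: [0.6453, -0.0151, 0.0605]
orientation: [-0.0, 0.707, 0.707, -0.0]
contact_force: [-0.7, -0.9, 1.0]
width: 0.0343
finger_force: 30.0
```

```bash
python3 -m handwheel '[[[0,0,0],[0,0,5],1],[[0,0,0],[0,0,10],1],[[0,0,0],[0,0,25],1],[[0,0,0],[0,0,30],1],[[0,0,0],[0,0,25],1],[[0,0,0],[0,0,10],1],[[0,0,0],[-15,-2,0],1],[[0,0,0],[-25,-3,0],1],[[0,0,0],[-30,-4,0],1],[[0,0,0],[-30,-4,0],1],[[0,0,0],[-30,-4,0],1],[[0,0,0],[-25,-3,0],1]]'
python3 -m handwheel '[[[0,0,0],[-10,-2,0],1],[[0,0,0],[-4,0,0],1],[[0,0,0],[0,0,0],1],[[0,0,0],[0,0,0],1],[[0,0,0],[0,0,-10],1],[[0,0,0],[0,0,-25],1],[[0,0,0],[0,0,-25],1],[[0,0,0],[0,0,-15],1],[[0,0,0],[0,0,-10],1],[[0,0,0],[0,0,-5],1],[[0,0,0],[0,0,0],1],[[0,0,0],[0,0,0],1]]'
```

```text
time_s: 19.75
eef_pos: [0.4885, -0.0354, 0.165]
orientation: [-0.0, 0.707, 0.707, -0.0]
contact_force: [-0.2, 0.1, -1.5]
width: 0.0344
finger_force: 30.0
time_s: 20.95
eef_pos: [0.477, -0.037, 0.076]
orientation: [0.0, 0.707, 0.707, 0.0]
contact_force: [0.5, -0.5, -1.1]
width: 0.0346
finger_force: 30.0
```

```bash
python3 -m handwheel '[[[0,0,0],[-1,0,-4],1],[[0,0,0],[0,0,-3],1],[[0,0,0],[0,0,-1],1],[[0,0,0],[0,0,-1],1],[[0,0,0],[0,0,0],1],[[0,0,0],[0,0,0],1]]'
```

```text
time_s: 21.55
eef_pos: [0.4755, -0.0371, 0.0666]
orientation: [0.0, 0.707, 0.707, 0.0]
contact_force: [0.1, -0.0, -2.2]
width: 0.034
finger_force: 30.0
```

```bash
python3 -m handwheel '[[[0,0,0],[0,0,0],0.5],[[0,0,0],[0,0,0],0.3],[[0,0,0],[0,0,0],0],[[0,0,0],[0,0,0],0],[[0,0,0],[0,0,0],0],[[0,0,0],[0,0,0],0],[[0,0,0],[0,0,15],0],[[0,0,0],[0,0,30],0],[[0,0,0],[0,0,30],0],[[0,0,0],[0,0,25],0],[[0,0,0],[10,-4,0],0],[[0,0,0],[25,-10,0],0]]'
python3 -m handwheel '[[[0,0,0],[35,-13,0],0],[[0,0,0],[35,-13,0],0],[[0,0,0],[35,-13,0],0],[[0,0,0],[17,-6,0],0],[[0,0,0],[0,0,-15],0],[[0,0,0],[0,0,-20],0],[[0,0,0],[0,0,-25],0],[[0,0,0],[0,0,-20],0],[[0,0,0],[0,0,-15],0],[[0,0,0],[0,0,-10],0],[[0,0,0],[0,0,0],0],[[0,0,0],[0,0,0],0]]'
```

```text
time_s: 22.75
eef_pos: [0.5105, -0.051, 0.1673]
orientation: [0.001, 0.707, 0.707, -0.0]
contact_force: [0.6, 0.2, 0.3]
width: 0.0868
finger_force: 0.0
time_s: 23.95
eef_pos: [0.6327, -0.096, 0.062]
orientation: [0.0, 0.707, 0.707, 0.0]
contact_force: [0.8, -0.3, 1.5]
width: 0.0869
finger_force: 0.0
```

```bash
python3 -m handwheel '[[[0,0,0],[0,0,-1],0],[[0,0,0],[0,0,0],1],[[0,0,0],[0,0,0],1],[[0,0,0],[0,0,0],1],[[0,0,0],[0,0,0],1],[[0,0,0],[0,0,0],1],[[0,0,0],[0,0,0],1],[[0,0,0],[0,0,0],1],[[0,0,0],[0,0,0],1],[[0,0,0],[0,0,0],1],[[0,0,0],[0,0,0],1]]'
python3 -m handwheel '[[[0,0,0],[0,0,5],1],[[0,0,0],[0,0,10],1],[[0,0,0],[0,0,25],1],[[0,0,0],[0,0,30],1],[[0,0,0],[0,0,25],1],[[0,0,0],[0,0,10],1],[[0,0,0],[-15,15,0],1],[[0,0,0],[-25,20,0],1],[[0,0,0],[-30,25,0],1],[[0,0,0],[-30,25,0],1],[[0,0,0],[-25,25,0],1],[[0,0,0],[-20,19,0],1]]'
python3 -m handwheel '[[[0,0,0],[-10,10,0],1],[[0,0,0],[0,0,0],1],[[0,0,0],[0,0,0],1],[[0,0,0],[0,0,-10],1],[[0,0,0],[0,0,-25],1],[[0,0,0],[0,0,-25],1],[[0,0,0],[0,0,-15],1],[[0,0,0],[0,0,-10],1],[[0,0,0],[0,0,-5],1],[[0,0,0],[0,0,0],1],[[0,0,0],[0,0,0],1]]'
```

```text
time_s: 25.05
eef_pos: [0.6325, -0.0962, 0.0606]
orientation: [0.0, 0.707, 0.707, 0.0]
contact_force: [-0.1, -0.4, -0.9]
width: 0.0339
finger_force: 30.0
time_s: 26.25
eef_pos: [0.4855, 0.0343, 0.1651]
orientation: [-0.0, 0.707, 0.707, -0.0]
contact_force: [-0.1, -0.3, -1.3]
width: 0.0342
finger_force: 30.0
time_s: 27.35
eef_pos: [0.478, 0.0429, 0.076]
orientation: [0.0, 0.707, 0.707, 0.0]
contact_force: [0.3, 1.1, -1.5]
width: 0.0338
finger_force: 30.0
```

Final lowering to 0.0666, release, rise, and swing the arm aside to look.

```bash
python3 -m handwheel '[[[0,0,0],[0,0,-4],1],[[0,0,0],[0,0,-3],1],[[0,0,0],[0,0,-1],1],[[0,0,0],[0,0,-1],1],[[0,0,0],[0,0,0],1],[[0,0,0],[0,0,0],1]]'
python3 -m handwheel '[[[0,0,0],[0,0,0],0.5],[[0,0,0],[0,0,0],0.3],[[0,0,0],[0,0,0],0],[[0,0,0],[0,0,0],0],[[0,0,0],[0,0,0],0],[[0,0,0],[0,0,0],0],[[0,0,0],[0,0,15],0],[[0,0,0],[0,0,30],0],[[0,0,0],[0,0,30],0],[[0,0,0],[0,0,30],0],[[0,0,0],[0,20,20],0],[[0,0,0],[0,30,0],0]]'
python3 -m handwheel '[[[0,0,0],[0,40,0],0],[[0,0,0],[0,40,0],0],[[0,0,0],[0,40,0],0],[[0,0,0],[0,40,0],0],[[0,0,0],[0,40,0],0],[[0,0,0],[0,40,0],0],[[0,0,0],[0,40,0],0],[[0,0,0],[0,30,0],0],[[0,0,0],[0,20,0],0],[[0,0,0],[0,0,0],0],[[0,0,0],[0,0,0],0]]'
python3 - <<'E'
from h import *
s=robot.camera("scene");t=robot.camera("top")
cv2.imwrite("pics/a3.png",np.hstack([s["frame"][120:320,130:530],t["frame"][100:300,150:550]])[:,:,::-1])
E
```

```text
time_s: 27.95
eef_pos: [0.4775, 0.0429, 0.0666]
orientation: [0.0, 0.707, 0.707, 0.0]
contact_force: [0.3, 0.8, -1.5]
width: 0.0342
finger_force: 30.0
time_s: 29.15
eef_pos: [0.4793, 0.0924, 0.1957]
orientation: [0.002, 0.708, 0.706, 0.002]
contact_force: [0.2, 1.8, -1.0]
width: 0.0871
finger_force: 0.0
time_s: 30.25
eef_pos: [0.4773, 0.4229, 0.1922]
orientation: [-0.0, 0.707, 0.707, -0.0]
contact_force: [-0.3, -0.7, 0.2]
width: 0.0874
finger_force: 0.0
```

View pics/a3.png

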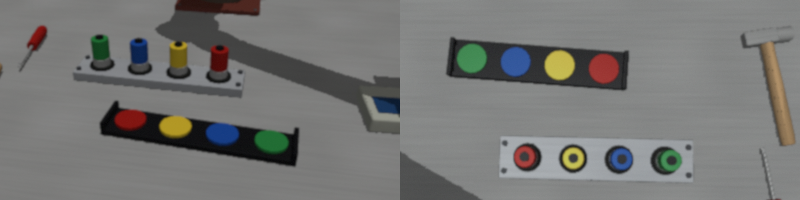

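The sensors now stand red, yellow, blue, green from left to right in the top view, the reverse of the saucers, and all upright. A quick numeric check of the buttons (z = 0.086) against the pads:

```bash
python3 - <<'E'
from h import *
t=robot.camera("top");s=robot.camera("scene")
pad=np.array([[.473,-.1965],[.475,-.1167],[.476,-.037],[.4775,.043]])
for k,a,b,p in(('green',(420,260),(230,158),pad[0]),('blue',(371,259),(269,161),pad[1]),('yellow',(323,258),(308,164),pad[2]),('red',(274,257),(349,168),pad[3])):
    u,v=dark(t,a),dark(s,b);print(k,u.round(1),v.round(1),(1e3*(ray(t,u,.086)[:2]-p)).round(1),(1e3*(ray(s,v,.086)[:2]-p)).round(1),tri(t,u,s,v)[2].round(3))
E
```

```text
green [421.2 260.1] [229.  156.7] [-1.7 -0.5] [4.1 1.6] 0.083
blue [371.7 258.7] [268.1 160.2] [-1.8 -0.5] [3.3 1.2] 0.083
yellow [322.9 257.8] [308.2 162.6] [-1.7 -1.1] [-1.1 -0. ] 0.086
red [274.1 256.3] [349.3 167.2] [-1.1 -1.5] [ 2.6 -0. ] 0.084
```

All are within about 4 mm of their pad centres, and the tolerance is 12 mm. Handing in.

```bash
python3 -c "
from cell import robot
print(robot.job_done())"
```

```text
the job is handed in; nothing more can be done
None
```

I moved all four sensors to the rail in reverse order and handed the job in at about 30 s; each stands upright within about 4 mm of its pad centre by camera measurement, but the hand-in returned no verdict.

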